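# Poke the bush out of a bearing block on the knock-out post

### The arm

A 6-joint arm with a two-finger parallel gripper is mounted at the origin on a cart in front of the work surface, level with it; the furniture and walls round the work are solid. World frame = base frame: x ahead of the robot, y to its left, z up, the work surface at z = 0. Lengths are in m, angles in rad, forces in N, time in s.
With the tool pointing down it reaches from about 0.25 to 0.775 m from the base axis. Payload 4 kg.
Tool frame: the origin (TCP) lies between the finger pads; the fingertips stand 25 mm ahead of it and the grasp point (between the pads) lies 6 mm ahead of it (robot.tip_reach is the distance from the TCP to the fingertips, in m); z points along the fingers, y is the line along which they close (so a half turn about z gives the same grasp; the last joint's range is limited). The gripper opens to 94 mm and grips with 3 to 60 N. Pads are 16 mm wide; open, the fingers measure 119 mm over their backs; the gripper's body (75 mm by 177 mm) begins 78 mm behind the grasp point.
Start: joints at [-1.283, 0.087, 1.371, -0, 1.684, -0.103], TCP at [0.21, -0.509, 0.231] pointing down, gripper open.
Joint ranges: [-3.1, 3.1], [-0.76, 2.03], [0.27, 2.55], [-1.08, 4.22], [0.17, 2.65], [-2.57, 2.57]. Speed limits (rad/s): [2.79, 2.79, 3.14, 3.14, 3.14, 3.14].

### API

Orientations are given as [roll, pitch, yaw] about the fixed x, y, z axes, in that order (R = Rz(yaw) Ry(pitch) Rx(roll)).
In Python, from bench import sensors, snapshot, camera_info, ticket, robot gives the robot as it stands.
- The arm moves only by the tool arm_command, never from a script. Its argument "plan" is a list of rows, each an object with "grip": the closure, from -1 (fully open) to 1 (shut); "slide": the shift along the tool's x, y, z normalised to -1 to 1, where 1 is 500 mm, a list of three; "spin": the turn about the tool's z normalised to -1 to 1, where 1 is 5 degrees. A call has 1 to 10 rows; each row shifts and turns the commanded pose from where the row before left it, along the tool's axes as they then stand; what a row does not reach is not made up. A row lasts 1/8 s, in which the tool goes at most 62.5 mm and 10.7 degrees, less where a joint would pass 70% of its speed; a pose out of reach is approached as far as the arm can. A call with a number of a shift or a turn outside -1 to 1 is refused whole. A call with a gripper value outside its range is refused whole. The fingers move at their own pace and stop on an object; the grip force is fixed at half the most. Time passes only in rows, so rows that do not move let the fingers close. It gives the time, the measured TCP pose, the force, the opening and the grip force at its end, in the units of the state.
- sensors.get_obs(): the state, without advancing time (a new reading comes with each control period).
- snapshot(name): name is "scene" or "top"; returns the picture (420x560x3 uint8, red, green, blue); there is no depth.
- camera_info(name): a dict with "fx", "fy", "cx", "cy" (pixels), "position" and "rotation" of the camera in the world. Camera axes: x right, y up, looking along -z (the intrinsics and any distortion apply to the point x, -y, -z); pixel columns grow to the right and rows downward; lengths in m; the calibration is good to about 2 mm. A picture is of the moment at which its call begins. camera_info takes no time and is no camera call.
- ticket.close_job(): hands the job in; it is judged then, once.
The state is a dict: "time": time; "joint_positions": joint angles; "qvel": joint speeds; "joint_torque": joint torques, N m; "tool_pos": TCP position; "ee_rot": TCP orientation; "wrist_force": force on the tool from outside, world axes, zero at the start; "wrist_torque": the same for the moment, N m; "width": finger opening in m; "finger_force": force on a finger pad.
Only numpy, scipy, OpenCV 4.12 (cv2) and the standard library are available. Lean on these libraries where they do the work, as an engineer would, in place of code of your own. Each camera call takes 0.05 s, during which the arm holds its last target. There are 200 camera calls.

### The job

Push the stuck bush up out of the bearing block from below: feel for the off-centre hole in the block's underside with the post of the knock-out stand, and press the block down over it steadily, without forcing it, until it sits fully down on the stand and the bush stands up out of its recess. Then pull the bush out from above and put it in the parts tray, leaving the block seated on the stand and the things round about where they are.

Things in the scene. Friction and masses are not known exactly. Their poses are not given: they have to be found in the camera images.
- block: Aluminium bearing block, loose, 64 x 50 x 34 mm (its x, y, z), 0.25 to 0.4 kg, standing flat. Origin at the centre of its underside. A recess 25 mm wide, 22 mm deep in mid-top holds the bush; an access hole 11.6 mm wide, mouth chamfered 1.5 mm, goes up to it through the 12 mm floor, bored 4.5 mm off the block's centre in an unknown direction: unseen, to be felt for. Grip it across its y.
- bush: Brass bush, a cylinder 24 mm across, 20 mm tall, 0.05 kg; origin at the centre of its underside, z along its axis. It starts on the recess floor, top 2 mm below the block's top. Sprung balls low in the recess hold it: it takes 5 to 20 N to push up, and is loose after about 7 mm. With the block fully down on the stand it stands 10 mm proud of the block's top, to be gripped from above.
- stand: Steel knock-out stand, fixed to the table: a foot plate 100 x 84 x 12 mm (x, y, z) with an upright post in its middle. Origin at the centre of the plate's underside on the table. Loads over about 45 N on it (on plate and post together) damage the parts.
- post_top (a point): Top of the post, 36 mm above the table: the post is 10 mm thick, round-nosed, and rises 24 mm above the foot plate.
- tray: Open grey plastic parts tray, fixed, 120 x 100 x 22 mm (x, y, z), walls and floor 3 mm thick. Origin at the centre of its underside.
- tape_1: Bystander: roll of masking tape, about 104 mm across and 25 mm tall, loose.
- glue_stick: Bystander: glue stick lying on the table, 84 mm long, 22 mm thick, loose.
- tape_measure: Bystander: tape measure, 31 x 67 x 60 mm, loose.
Things that resemble listed ones, but are neither listed nor needed, are in the scene too. Of the things like the block, leave any that is yellow; of the rest the larger one is meant. Leave any yellow look-alike of the stand alone.

How it is judged:
On the way, in this order (a step that is already met when the one before it is completed fails the run):
1. the block sits fully down over the post and the bush has been pushed up in it (horizontal distance between post_top and block below 0.008 m and z of block in the frame of stand below 0.0145 m and angle between block's own z axis and vertical below 0.06 rad and z of bush in the frame of block between 0.02 and 0.028 m), for 0.2 s.
2. the bush is pulled clear of the block, which stays on the stand (z of bush in the frame of block above 0.036 m and height (world z) of block below 0.02 m and horizontal distance between post_top and block below 0.008 m), for 0.1 s.
At the end, for the whole second after the job is handed in: The bush lies or stands at rest on the tray's floor, inside its walls, and the block sits flat on the stand's foot plate (underside within 2.5 mm of it, tilted less than 0.06 rad) with the post in its access hole (post within 8 mm of the block's centre) (x of bush in the frame of tray between -0.057 and 0.057 m and y of bush in the frame of tray between -0.047 and 0.047 m and height (world z) of bush below 0.018 m and linear speed of bush below 0.02 m/s and horizontal distance between post_top and block below 0.008 m and z of block in the frame of stand below 0.0145 m and angle between block's own z axis and vertical below 0.06 rad); the robot touches nothing.
It fails at once if the stand is loaded with more than 45 N (contact force between stand and anything else above 45 N).
It fails at once if a bystander is moved more than 25 mm (distance of any of tape_1, glue_stick, tape_measure from where it was at the start of the episode above 0.025 m).
It also fails if it takes over 72 s, if anything falls off the work surface, if the arm or the gripper's body presses on something with over 40 N, if the wrist force passes 120 N, or if a joint passes its speed limit or range.

## Working session

There is one attempt and no reset: what is moved stays moved. The work goes in short steps, Python scripts to look and compute and a tool call to move; the robot and the scene stay as the last step left them, time stands still between calls to the robot, and variables do not carry over. Pictures are saved under pics/ and viewed, at most 10 in all, crops included, and the job is handed in when it is done.

Besides the shell and the picture viewer there is one more tool, called as name(argument=value, ...) on one line, values as JSON. arm_command: Moves the arm, as the interface text tells. Scaled input: -1 to 1 covers 500 mm each way for a shift and 5 degrees each way for a turn. Its arguments: {"type":"object","properties":{"plan":{"type":"array","items":{"type":"object","properties":{"grip":{"type":"number"},"slide":{"type":"array","items":{"type":"number"}},"spin":{"type":"number"}}}}},"required":["plan"]}

```bash
mkdir -p pics; ls; cat > h.py <<'E'
import numpy as np, cv2
from bench import sensors, snapshot, camera_info, ticket, robot
def ray(ci,u,v):
    p=np.array([[[u,v]]],float)
    K=np.array([[ci['fx'],0,ci['cx']],[0,ci['fy'],ci['cy']],[0,0,1]])
    d=ci.get('distortion',None)
    x,y=cv2.undistortPoints(p,K,np.array(d,float) if d is not None else None)[0,0]
    return np.array(ci['position']),np.array(ci['rotation'])@np.array([x,-y,-1])
def onz(ci,u,v,z):
    o,d=ray(ci,u,v); return o+d*(z-o[2])/d[2]
def save(n,im,): cv2.imwrite('pics/'+n+'.png',cv2.cvtColor(im,cv2.COLOR_RGB2BGR))
E
python3 - <<'E'
from h import *
for n in('scene','top'):
    print(camera_info(n)); save(n+'0',snapshot(n))
print(sensors.get_obs())
E
```

```text
pics
{'fx': 463.9966018137865, 'fy': 463.9966018137865, 'cx': 278.4016664064306, 'cy': 205.27024340203477, 'position': array([ 0.0134072 , -0.93503306,  1.09961677]), 'rotation': array([ 0.75899323,  0.00532539, -0.65687135])}
{'fx': 456.4798639940258, 'fy': 456.4798639940258, 'cx': 273.37661596738855, 'cy': 211.59297174708016, 'position': array([ 0.36950472, -0.16475743,  1.26143485]), 'rotation': array([ 0.18303475,  0.00957449, -1.57950736])}
{'time': 0.1, 'joint_positions': array([-1.28310564e+00,  8.79016489e-02,  1.37205464e+00, -2.38940200e-05,
        1.68360354e+00, -1.03112724e-01]), 'qvel': array([-0.00108144, -0.00230398, -0.00346922,  0.00071152,  0.00077372,
       -0.00013434]), 'joint_torque': array([ 1.65254241e-03, -3.41252339e+01, -3.03301728e+01,  7.20374845e-02,
        3.04434844e-02, -1.10146188e-04]), 'tool_pos': array([ 0.2093716 , -0.50812446,  0.22943453]), 'ee_rot': array([-3.13963348e+00, -1.78860631e-04,  3.90800565e-01]), 'wrist_force': array([-0.46830393,  0.04224908,  0.80543923]), 'wrist_torque': array([-0.00209799, -0.0567594 ,  0.0100228 ]), 'finger_force': 0.0, 'width': 0.09403918403190901}
```

View pics/scene0.png

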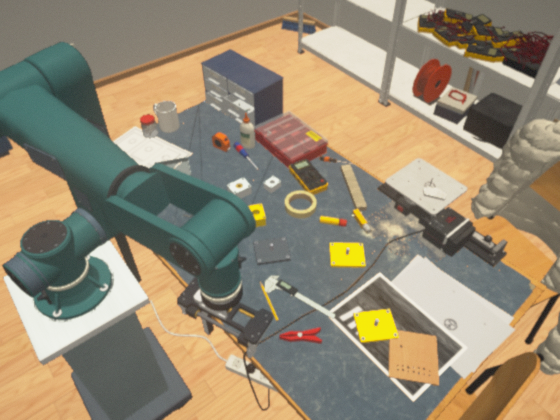

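View pics/top0.png

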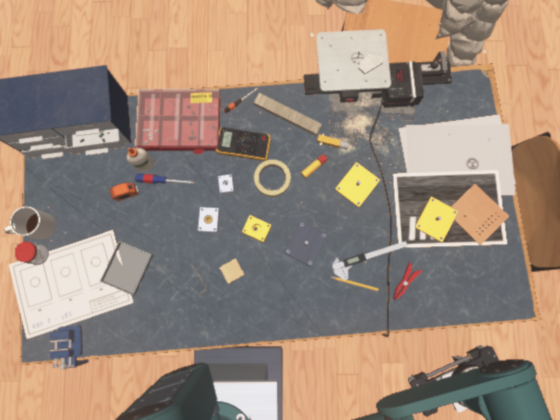

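Block candidates in top view: silver at (208,219), the larger silver one; (225,183) is smaller; (257,228) is yellow. For the stand, the dark plate at (307,242) fits, since (357,184) and (436,219) are yellow. The tray is probably the grey item at (127,268). I'll confirm these in a crop.

```bash
cat >> h.py <<'E'
from scipy.spatial.transform import Rotation as R
_ci=camera_info
def camera_info(n):
    c=_ci(n); c['rotation']=R.from_euler('xyz',c['rotation']).as_matrix(); return c
E
python3 - <<'E'
from h import *
t=cv2.imread('pics/top0.png'); s=cv2.imread('pics/scene0.png')
a=cv2.resize(t[165:295,90:350],None,fx=3,fy=3,interpolation=cv2.INTER_CUBIC)
cv2.imwrite('pics/c1.png',a)
c=camera_info('top')
for n,u,v,z in(('block',208,219,.034),('small',225,183,.03),('stand',307,242,.012),('tray',127,268,.02)): print(n,onz(c,u,v,z))
E
```

```text
block [0.57812002 0.02369248 0.034     ]
small [ 0.67976349 -0.02123289  0.03      ]
stand [ 0.51494958 -0.2464617   0.012     ]
tray [0.44798189 0.24350199 0.02      ]
```

View pics/c1.png

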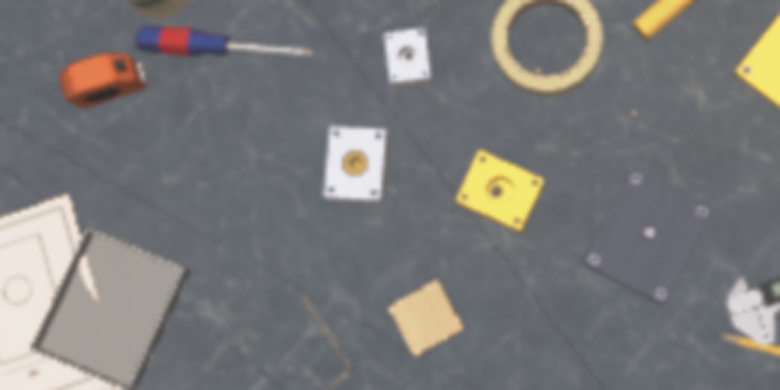

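The crop shows: the block is the silver plate with the brass bush at crop (355,163); the stand is the dark plate with its post at crop (650,233); the grey tray is at crop (110,308). The smaller silver look-alike (407,54) has no brass bush.

```bash
cat > m.py <<'E'
from h import *
def meas(name,im,box,mask,z):
    u0,u1,v0,v1=box; m=np.zeros(im.shape[:2],np.uint8); m[v0:v1,u0:u1]=mask(im.astype(int))[v0:v1,u0:u1]*255
    m=cv2.morphologyEx(m,cv2.MORPH_CLOSE,np.ones((7,7)))
    cs,_=cv2.findContours(m,cv2.RETR_EXTERNAL,cv2.CHAIN_APPROX_NONE); k=max(cs,key=cv2.contourArea)
    c=camera_info(name)
    P=np.array([onz(c,*p[0],z)[:2] for p in k])
    r=cv2.minAreaRect((P*1000).astype(np.float32)); return r
E
python3 - <<'E'
from m import *
t=snapshot('top').copy(); s=snapshot('scene')
hsv=cv2.cvtColor(t,cv2.COLOR_RGB2HSV)
for p in [(200,212),(307,255),(300,235),(127,268),(307,242),(280,262)]: print(p,t[p[1],p[0]])
w=lambda i:(i.min(2)>140)
print('block',meas('top',t,(193,223,203,237),lambda i:i.max(2)>150,.034))
print('tray',meas('top',t,(100,156,238,300),lambda i:(abs(i[...,0]-i[...,2])<22)&(i.max(2)>85)&(i.max(2)<175),.02))
c=camera_info('top')
g=t.astype(int)
# brass
b=(g[...,0]-g[...,2]>50)
vv,uu=np.nonzero(b[203:237,193:223]); print('bush',onz(c,uu.mean()+193,vv.mean()+203,.032))
vv,uu=np.nonzero((g.min(2)>120)[236:250,299:315]); print('post top px',uu+299,vv+236, onz(c,uu.mean()+299,vv.mean()+236,.036))
cs=camera_info('scene')
def proj(c,X):
    q=c['rotation'].T@(np.array(X)-c['position']); return c['cx']+c['fx']*q[0]/-q[2], c['cy']-c['fy']*q[1]/-q[2]
for n,X in(('bush',(.578,.0237,.032)),('post',(.515,-.2465,.036)),('tray',(.448,.2435,.02))): print(n,proj(cs,X))
A=cv2.resize(s[225:275,240:300],None,fx=6,fy=6,interpolation=cv2.INTER_CUBIC)
B=cv2.resize(t[220:270,275:335],None,fx=6,fy=6,interpolation=cv2.INTER_CUBIC)
save('c2',np.hstack([A,B]))
E
```

```text
(200, 212) [225 224 229]
(307, 255) [103 104 113]
(300, 235) [106 106 116]
(127, 268) [165 159 152]
(307, 242) [174 169 175]
(280, 262) [100 105 110]
block ((578.2806396484375, 23.94050407409668), (54.37446975708008, 66.44949340820312), 89.39359283447266)
tray ((447.59698486328125, 239.04852294921875), (151.36917114257812, 164.43296813964844), 89.43195343017578)
bush [0.57845994 0.02399954 0.032     ]
post top px [305 306 307 308 304 305 306 307 308 305 306 307 306 307] [241 241 241 241 242 242 242 242 242 243 243 243 244 244] [ 0.51159654 -0.24276352  0.036     ]
bush (np.float64(238.30082464613244), np.float64(185.39172834773592))
post (np.float64(272.398084702748), np.float64(244.30386093457474))
tray (np.float64(171.81742749240263), np.float64(169.1453106259207))
```

View pics/c2.png

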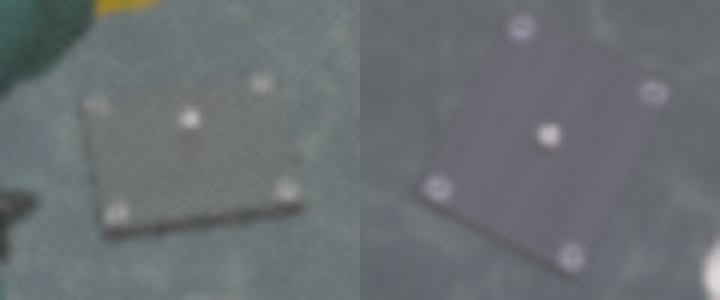

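The crop shows the post tip at scene px (271.7,244.7) and top px (306.3,242.3), with the stand plate around it. I'll move the arm toward the block now.

arm_command(plan=[{"grip": -1,"slide": [0.09,-0.06,0],"spin": 0},{"grip": -1,"slide": [0.09,-0.06,0],"spin": 0},{"grip": -1,"slide": [0.09,-0.06,0],"spin": 0},{"grip": -1,"slide": [0.09,-0.06,0],"spin": 0},{"grip": -1,"slide": [0.09,-0.06,0],"spin": 0},{"grip": -1,"slide": [0.09,-0.06,0],"spin": 0}])

```text
time: 0.95
tool_pos: [0.3912, -0.2377, 0.2304]
ee_rot: [3.141, -0.0, 0.391]
wrist_force: [0.3, -0.7, 0.9]
width: 0.0941
finger_force: 0.0
```

```bash
cat >> h.py <<'E'
def load(n): return cv2.cvtColor(cv2.imread('pics/'+n+'.png'),cv2.COLOR_BGR2RGB)
def tri(p,q):
    o1,d1=ray(camera_info('scene'),*p); o2,d2=ray(camera_info('top'),*q)
    A=np.stack([d1,-d2],1); k=np.linalg.lstsq(A,o2-o1,rcond=None)[0]
    a,b=o1+d1*k[0],o2+d2*k[1]; return (a+b)/2,np.linalg.norm(a-b)
def go(x,y,z,yaw=None):
    o=sensors.get_obs(); p=o['tool_pos']; a=o['ee_rot'][2]; d=np.array([x,y,z])-p
    r=R.from_euler('xyz',o['ee_rot']).as_matrix().T@d
    print('t',o['time'],'pos',p.round(4),'rpy',o['ee_rot'].round(4),'F',o['wrist_force'].round(2),'w',round(o['width'],4),'| slide',(r/.5).round(4),'spin',None if yaw is None else round(np.degrees(a-yaw)/5,3))
E
python3 - <<'E'
from h import *
print('post',tri((271.7,244.7),(306.3,242.3)))
t=load('top0');s=load('scene0')
def cen(im,box,f):
    u0,u1,v0,v1=box; g=im[v0:v1,u0:u1].astype(float); w=f(g); V,U=np.mgrid[v0:v1,u0:u1]; return (U*w).sum()/w.sum(),(V*w).sum()/w.sum()
br=lambda g:np.clip(g[...,0]-g[...,2]-25,0,None)
qb=cen(t,(200,217,210,228),br); ps=cen(s,(229,247,176,192),br)
print('bush',qb,ps,tri(ps,qb),onz(camera_info('top'),*qb,.032))
# block outline, upsampled, bright top face
T=cv2.resize(t[200:240,190:226],None,fx=10,fy=10,interpolation=cv2.INTER_CUBIC)
m=(T.max(2)>150).astype(np.uint8)*255; m=cv2.morphologyEx(m,cv2.MORPH_CLOSE,np.ones((50,50)))
k=max(cv2.findContours(m,0,cv2.CHAIN_APPROX_NONE)[0],key=cv2.contourArea)
c=camera_info('top')
P=np.array([onz(c,190+(p[0][0]+.5)/10-.5,200+(p[0][1]+.5)/10-.5,.034)[:2] for p in k])*1000
print('block',cv2.minAreaRect(P.astype(np.float32)))
d=P-P.mean(0); mm=cv2.moments(P.astype(np.float32).reshape(-1,1,2)); print('yaw moments',np.degrees(.5*np.arctan2(2*mm['mu11'],mm['mu20']-mm['mu02'])), mm['m10']/mm['m00'],mm['m01']/mm['m00'])
print('tray corners',[onz(c,*p,.022)[:2].round(3) for p in((120,241.7),(152.7,254.3),(134,294.3),(101.7,280))])
go(.578,.024,.15,-.07)
E
```

```text
post (array([ 0.51289503, -0.24377352,  0.03259827]), np.float64(0.0025227155270462535))
bush (np.float64(207.96113809854268), np.float64(219.15405968077724)) (np.float64(238.68407803650095), np.float64(185.3838892385148)) (array([0.57880324, 0.02393282, 0.03118129]), np.float64(0.0013841191098552356)) [0.57803377 0.02409853 0.032     ]
block ((578.3185424804688, 23.909231185913086), (54.29264450073242, 68.27297973632812), 86.15277099609375)
yaw moments -3.9515880319508008 578.368633387245 24.06779058548424
tray corners [array([0.52 , 0.266]), array([0.484, 0.175]), array([0.378, 0.221]), array([0.416, 0.31 ])]
t 0.95 pos [ 0.3912 -0.2377  0.2304] rpy [ 3.1412e+00 -2.0000e-04  3.9050e-01] F [ 0.31 -0.71  0.87] w 0.0941 | slide [ 0.5446 -0.3418  0.1608] spin 5.277
```

arm_command(plan=[{"grip": -1,"slide": [0.109,-0.0684,0],"spin": 0},{"grip": -1,"slide": [0.109,-0.0684,0],"spin": 0},{"grip": -1,"slide": [0.109,-0.0684,0],"spin": 0},{"grip": -1,"slide": [0.109,-0.0684,0],"spin": 0},{"grip": -1,"slide": [0.109,-0.0684,0],"spin": 0},{"grip": -1,"slide": [0,0,0.04],"spin": 1},{"grip": -1,"slide": [0,0,0.04],"spin": 1},{"grip": -1,"slide": [0,0,0.04],"spin": 1},{"grip": -1,"slide": [0,0,0.04],"spin": 1},{"grip": -1,"slide": [0,0,0],"spin": 1}])

```text
time: 2.2
tool_pos: [0.5705, 0.0153, 0.1476]
ee_rot: [3.142, 0.005, -0.048]
wrist_force: [-0.1, -0.2, 0.2]
width: 0.0943
finger_force: 0.0
```

```bash
python3 -c "
from h import *
go(.578,.024,.1,-.069);go(.578,.024,.03)"
```

```text
t 2.2 pos [0.5705 0.0153 0.1476] rpy [ 3.1416  0.0053 -0.0484] F [-0.08 -0.16  0.2 ] w 0.0943 | slide [ 0.0146 -0.0182  0.0951] spin 0.236
t 2.2 pos [0.5705 0.0153 0.1476] rpy [ 3.1416  0.0053 -0.0484] F [-0.08 -0.16  0.2 ] w 0.0943 | slide [ 0.0154 -0.0182  0.2351] spin None
```

arm_command(plan=[{"grip": -1,"slide": [0.0146,-0.0182,0],"spin": 0.236},{"grip": -1,"slide": [0,0,0.05],"spin": 0},{"grip": -1,"slide": [0,0,0.05],"spin": 0},{"grip": -1,"slide": [0,0,0.05],"spin": 0},{"grip": -1,"slide": [0,0,0.04],"spin": 0},{"grip": -1,"slide": [0,0,0],"spin": 0},{"grip": -1,"slide": [0,0,0],"spin": 0}])

```text
time: 3.08
tool_pos: [0.5807, 0.0242, 0.0566]
ee_rot: [-3.142, -0.002, -0.065]
wrist_force: [-0.3, -0.2, -0.3]
width: 0.094
finger_force: 0.0
```

```bash
python3 -c "
from h import *
go(.578,.024,.029,-.069)"
```

```text
t 3.075 pos [0.5807 0.0242 0.0566] rpy [-3.1415e+00 -1.9000e-03 -6.5500e-02] F [-0.31 -0.2  -0.32] w 0.094 | slide [-0.0056  0.0007  0.0552] spin 0.04
```

arm_command(plan=[{"grip": -1,"slide": [-0.005,0,0.025],"spin": 0},{"grip": -1,"slide": [0,0,0.03],"spin": 0},{"grip": -1,"slide": [0,0,0],"spin": 0},{"grip": 1,"slide": [0,0,0],"spin": 0},{"grip": 1,"slide": [0,0,0],"spin": 0},{"grip": 1,"slide": [0,0,0],"spin": 0},{"grip": 1,"slide": [0,0,0],"spin": 0},{"grip": 1,"slide": [0,0,0],"spin": 0},{"grip": 1,"slide": [0,0,0],"spin": 0}])

```text
time: 4.2
tool_pos: [0.5773, 0.024, 0.0281]
ee_rot: [3.141, -0.0, -0.066]
wrist_force: [-0.7, -0.6, -0.3]
width: 0.0498
finger_force: 30.0
```

```bash
python3 -c "
from h import *
go(.578,.024,.1,-.069)"
```

```text
t 4.2 pos [0.5773 0.024  0.0281] rpy [ 3.1415e+00 -1.0000e-04 -6.6200e-02] F [-0.7  -0.64 -0.32] w 0.0498 | slide [ 0.0014 -0.     -0.1439] spin 0.032
```

arm_command(plan=[{"grip": 1,"slide": [0,0,-0.05],"spin": 0},{"grip": 1,"slide": [0,0,-0.08],"spin": 0},{"grip": 1,"slide": [0,0,-0.02],"spin": 0},{"grip": 1,"slide": [-0.024,0.13,0],"spin": 0},{"grip": 1,"slide": [-0.019,0.1,0],"spin": 0},{"grip": 1,"slide": [-0.019,0.1,0],"spin": 0},{"grip": 1,"slide": [-0.019,0.1,0],"spin": 0},{"grip": 1,"slide": [-0.015,0.1,0],"spin": 0},{"grip": 1,"slide": [0,0,0],"spin": 0},{"grip": 1,"slide": [0,0,0],"spin": 0}])

```text
time: 5.45
tool_pos: [0.5119, -0.2331, 0.1011]
ee_rot: [-3.139, 0.003, -0.067]
wrist_force: [0.2, -0.2, -4.8]
width: 0.0498
finger_force: 30.0
```

```bash
python3 - <<'E'
from h import *
save('t1',snapshot('top')[190:290,240:400].repeat(4,0).repeat(4,1))
go(.511,-.243,.07,-.066)
E
```

```text
t 5.5 pos [ 0.5122 -0.2326  0.1015] rpy [-3.1398e+00  2.2000e-03 -6.5700e-02] F [-0.34  0.56 -4.68] w 0.0492 | slide [-0.0009  0.021   0.0629] spin 0.004
```

View pics/t1.png

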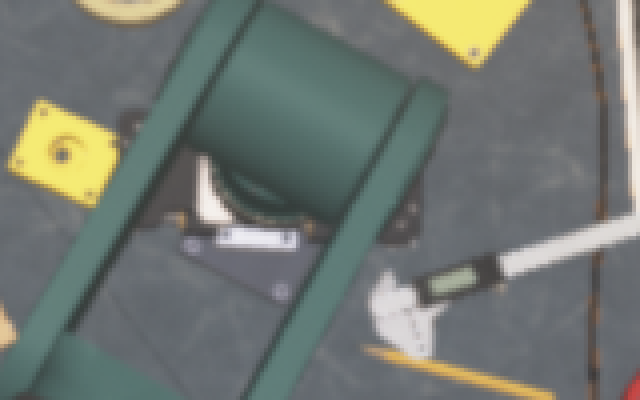

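The view is mostly covered by the wrist; the block's edge shows at about (258,238) in this 4× crop, over the stand. I'll centre it over the post and come down gently.

arm_command(plan=[{"grip": 1,"slide": [-0.001,0.021,0],"spin": 0},{"grip": 1,"slide": [0,0,0.03],"spin": 0},{"grip": 1,"slide": [0,0,0.03],"spin": 0},{"grip": 1,"slide": [0,0,0],"spin": 0},{"grip": 1,"slide": [0,0,0],"spin": 0},{"grip": 1,"slide": [0,0,0],"spin": 0}])

```text
time: 6.25
tool_pos: [0.512, -0.2444, 0.0737]
ee_rot: [3.141, -0.001, -0.066]
wrist_force: [0.7, 0.1, -3.2]
width: 0.0499
finger_force: 30.0
```

```bash
python3 -c "
from h import *
go(.511,-.243,.065,-.066)"
```

```text
t 6.25 pos [ 0.512  -0.2444  0.0737] rpy [ 3.1409e+00 -1.3000e-03 -6.6000e-02] F [ 0.72  0.13 -3.22] w 0.0499 | slide [-0.0022 -0.0026  0.0173] spin -0.0
```

arm_command(plan=[{"grip": 1,"slide": [-0.002,-0.002,0.005],"spin": 0},{"grip": 1,"slide": [0,0,0.005],"spin": 0},{"grip": 1,"slide": [0,0,0.004],"spin": 0},{"grip": 1,"slide": [0,0,0],"spin": 0},{"grip": 1,"slide": [0,0,0],"spin": 0},{"grip": 1,"slide": [0,0,0],"spin": 0}])

```text
time: 7.0
tool_pos: [0.5107, -0.2432, 0.0661]
ee_rot: [3.141, -0.0, -0.066]
wrist_force: [-0.1, 0.6, -4.1]
width: 0.0494
finger_force: 30.0
```

arm_command(plan=[{"grip": 1,"slide": [0,0,0.002],"spin": 0},{"grip": 1,"slide": [0,0,0],"spin": 0},{"grip": 1,"slide": [0,0,0],"spin": 0}])

```text
time: 7.38
tool_pos: [0.5106, -0.2431, 0.065]
ee_rot: [3.141, -0.0, -0.066]
wrist_force: [0.5, 0.0, -4.0]
width: 0.0497
finger_force: 30.0
```

arm_command(plan=[{"grip": 1,"slide": [0,0,0.002],"spin": 0},{"grip": 1,"slide": [0,0,0],"spin": 0},{"grip": 1,"slide": [0,0,0],"spin": 0}])

```text
time: 7.75
tool_pos: [0.5106, -0.2431, 0.064]
ee_rot: [3.142, 0.0, -0.066]
wrist_force: [-0.1, 0.7, -4.4]
width: 0.0498
finger_force: 30.0
```

arm_command(plan=[{"grip": 1,"slide": [0,0,0.002],"spin": 0},{"grip": 1,"slide": [0,0,0],"spin": 0},{"grip": 1,"slide": [0,0,0],"spin": 0}])

```text
time: 8.12
tool_pos: [0.5108, -0.2432, 0.0635]
ee_rot: [3.141, -0.001, -0.066]
wrist_force: [0.3, -0.2, -0.7]
width: 0.0499
finger_force: 30.0
```

arm_command(plan=[{"grip": 1,"slide": [0,0,0.001],"spin": 0},{"grip": 1,"slide": [0,0,0],"spin": 0},{"grip": 1,"slide": [0,0,0],"spin": 0}])

```text
time: 8.5
tool_pos: [0.5108, -0.2432, 0.0631]
ee_rot: [3.141, -0.001, -0.066]
wrist_force: [-1.5, 0.8, 3.5]
width: 0.05
finger_force: 30.0
```

arm_command(plan=[{"grip": 1,"slide": [0,0,0.001],"spin": 0},{"grip": 1,"slide": [0,0,0],"spin": 0}])

```text
time: 8.75
tool_pos: [0.5109, -0.2432, 0.063]
ee_rot: [3.141, -0.001, -0.066]
wrist_force: [-3.3, 1.7, 5.6]
width: 0.0496
finger_force: 30.0
```

```bash
cat >> h.py <<'E'
def avg(n=8):
    L=[]
    for _ in range(n):
        snapshot('top'); o=sensors.get_obs(); L.append(np.r_[o['tool_pos']*1000,o['wrist_force'],o['wrist_torque']])
    L=np.array(L); print('t',round(o['time'],2),'mean',L.mean(0).round(2),'sd',L.std(0).round(2))
E
python3 -c "
from h import *
avg()"
```

```text
t 9.15 mean [ 5.1087e+02 -2.4323e+02  6.2970e+01 -2.5600e+00  1.6800e+00  5.5800e+00
  3.6000e-01  5.6000e-01  0.0000e+00] sd [0.01 0.01 0.01 0.2  0.37 0.49 0.02 0.02 0.04]
```

Lateral force pushes the block along (-0.84, 0.55), so the hole lies the opposite way and I follow the force.

arm_command(plan=[{"grip": 1,"slide": [-0.003,-0.0017,0],"spin": 0},{"grip": 1,"slide": [-0.003,-0.0017,0],"spin": 0},{"grip": 1,"slide": [0,0,0],"spin": 0},{"grip": 1,"slide": [0,0,0],"spin": 0}])

```text
time: 9.65
tool_pos: [0.5091, -0.2421, 0.063]
ee_rot: [3.14, -0.004, -0.066]
wrist_force: [3.6, -2.7, 4.7]
width: 0.0498
finger_force: 30.0
```

```bash
python3 -c "
from h import *
avg()"
```

```text
t 10.05 mean [ 509.04 -242.08   62.96    4.71   -2.69    4.77   -0.6    -0.9     0.  ] sd [0.01 0.01 0.01 0.61 0.18 0.59 0.02 0.02 0.04]
```

arm_command(plan=[{"grip": 1,"slide": [0,0,-0.006],"spin": 0},{"grip": 1,"slide": [0,0,0],"spin": 0},{"grip": 1,"slide": [0,0,0],"spin": 0}])

```text
time: 10.42
tool_pos: [0.5063, -0.2403, 0.0637]
ee_rot: [-3.14, 0.004, -0.066]
wrist_force: [-0.5, -0.3, -0.6]
width: 0.0494
finger_force: 30.0
```

```bash
python3 -c "
from h import *
avg()"
```

```text
t 10.82 mean [ 5.0666e+02 -2.4048e+02  6.3850e+01 -2.8000e-01  2.4000e-01 -2.5900e+00
  1.0000e-01  1.4000e-01  0.0000e+00] sd [0.35 0.2  0.09 0.81 0.54 1.08 0.05 0.11 0.03]
```

arm_command(plan=[{"grip": 1,"slide": [0,0,0.003],"spin": 0},{"grip": 1,"slide": [0,0,0.002],"spin": 0},{"grip": 1,"slide": [0,0,0],"spin": 0},{"grip": 1,"slide": [0,0,0],"spin": 0}])

```text
time: 11.32
tool_pos: [0.5077, -0.2411, 0.0633]
ee_rot: [3.141, -0.0, -0.066]
wrist_force: [-4.4, 2.7, 4.7]
width: 0.0498
finger_force: 30.0
```

```bash
python3 -c "
from h import *
avg()"
```

```text
t 11.72 mean [ 507.74 -241.14   63.19   -4.06    2.29    5.5     0.51    0.79   -0.  ] sd [0.01 0.01 0.02 0.51 0.37 0.42 0.02 0.02 0.03]
```

arm_command(plan=[{"grip": 1,"slide": [0,0,-0.006],"spin": 0},{"grip": 1,"slide": [0.006,0.0036,0],"spin": 0},{"grip": 1,"slide": [0.006,0.0036,0],"spin": 0},{"grip": 1,"slide": [0,0,0],"spin": 0},{"grip": 1,"slide": [0,0,0],"spin": 0},{"grip": 1,"slide": [0,0,0.002],"spin": 0},{"grip": 1,"slide": [0,0,0.002],"spin": 0},{"grip": 1,"slide": [0,0,0.002],"spin": 0},{"grip": 1,"slide": [0,0,0],"spin": 0}])

```text
time: 12.85
tool_pos: [0.5136, -0.2452, 0.0636]
ee_rot: [3.141, -0.001, -0.066]
wrist_force: [-3.3, 0.8, 2.1]
width: 0.0501
finger_force: 30.0
```

```bash
python3 -c "
from h import *
avg(5)"
```

```text
t 13.1 mean [ 5.1362e+02 -2.4524e+02  6.3480e+01 -3.0400e+00  1.9300e+00  4.5500e+00
  4.0000e-01  6.4000e-01  2.0000e-02] sd [0.01 0.01 0.04 0.45 0.38 1.04 0.02 0.07 0.02]
```

arm_command(plan=[{"grip": 1,"slide": [0,0,-0.006],"spin": 0},{"grip": 1,"slide": [-0.009,0.0035,0],"spin": 0},{"grip": 1,"slide": [0,0.002,0],"spin": 0},{"grip": 1,"slide": [0,0,0],"spin": 0},{"grip": 1,"slide": [0,0,0],"spin": 0},{"grip": 1,"slide": [0,0,0.002],"spin": 0},{"grip": 1,"slide": [0,0,0.002],"spin": 0},{"grip": 1,"slide": [0,0,0.002],"spin": 0},{"grip": 1,"slide": [0,0,0],"spin": 0}])

```text
time: 14.22
tool_pos: [0.5088, -0.2476, 0.0626]
ee_rot: [-3.142, -0.0, -0.066]
wrist_force: [-0.2, 0.3, -3.3]
width: 0.0499
finger_force: 30.0
```

```bash
python3 -c "
from h import *
avg(5)"
```

```text
t 14.47 mean [ 5.0884e+02 -2.4758e+02  6.2600e+01 -4.1000e-01  1.7000e-01 -3.3500e+00
  1.3000e-01  8.0000e-02 -1.0000e-02] sd [0.01 0.01 0.03 0.52 0.33 0.43 0.01 0.03 0.02]
```

Over (508.8,-247.6) the post enters with no load. Probing deeper.

arm_command(plan=[{"grip": 1,"slide": [0,0,0.002],"spin": 0},{"grip": 1,"slide": [0,0,0],"spin": 0},{"grip": 1,"slide": [0,0,0],"spin": 0}])

```text
time: 14.85
tool_pos: [0.509, -0.2477, 0.0622]
ee_rot: [3.141, -0.001, -0.066]
wrist_force: [-1.5, 2.0, 2.1]
width: 0.0495
finger_force: 30.0
```

arm_command(plan=[{"grip": 1,"slide": [0,0,0.001],"spin": 0},{"grip": 1,"slide": [0,0,0],"spin": 0},{"grip": 1,"slide": [0,0,0],"spin": 0}])

```text
time: 15.22
tool_pos: [0.509, -0.2477, 0.062]
ee_rot: [3.141, -0.001, -0.066]
wrist_force: [-3.2, 2.7, 5.3]
width: 0.0501
finger_force: 30.0
```

```bash
python3 -c "
from h import *
avg(5)"
```

```text
t 15.47 mean [ 5.0906e+02 -2.4772e+02  6.1970e+01 -2.8900e+00  1.8800e+00  5.2900e+00
  5.2000e-01  5.5000e-01  3.0000e-02] sd [0.01 0.   0.01 0.25 0.28 0.36 0.03 0.03 0.03]
```

arm_command(plan=[{"grip": 1,"slide": [0,0,-0.006],"spin": 0},{"grip": 1,"slide": [-0.0056,-0.003,0],"spin": 0},{"grip": 1,"slide": [0,0,0],"spin": 0},{"grip": 1,"slide": [0,0,0],"spin": 0},{"grip": 1,"slide": [0,0,0.002],"spin": 0},{"grip": 1,"slide": [0,0,0.002],"spin": 0},{"grip": 1,"slide": [0,0,0.002],"spin": 0},{"grip": 1,"slide": [0,0,0],"spin": 0},{"grip": 1,"slide": [0,0,0],"spin": 0}])

```text
time: 16.6
tool_pos: [0.5066, -0.246, 0.0611]
ee_rot: [3.141, -0.001, -0.066]
wrist_force: [1.9, 0.6, -4.2]
width: 0.05
finger_force: 30.0
```

```bash
python3 -c "
from h import *
avg(3)"
```

```text
t 16.75 mean [ 5.0654e+02 -2.4598e+02  6.1150e+01  1.8300e+00 -2.0000e-02 -3.8800e+00
  5.0000e-02 -4.1000e-01 -0.0000e+00] sd [0.01 0.01 0.02 0.06 0.56 0.26 0.02 0.02 0.01]
```

arm_command(plan=[{"grip": 1,"slide": [0,0,0.001],"spin": 0},{"grip": 1,"slide": [0,0,0],"spin": 0},{"grip": 1,"slide": [0,0,0],"spin": 0}])

```text
time: 17.12
tool_pos: [0.5065, -0.246, 0.0608]
ee_rot: [3.141, -0.001, -0.066]
wrist_force: [2.4, 0.6, -4.1]
width: 0.0501
finger_force: 30.0
```

arm_command(plan=[{"grip": 1,"slide": [0.001,0,0.002],"spin": 0},{"grip": 1,"slide": [0,0,0],"spin": 0},{"grip": 1,"slide": [0,0,0],"spin": 0}])

```text
time: 17.5
tool_pos: [0.5067, -0.2459, 0.0594]
ee_rot: [-3.142, -0.0, -0.066]
wrist_force: [2.2, 1.0, -3.7]
width: 0.0496
finger_force: 30.0
```

arm_command(plan=[{"grip": 1,"slide": [0.001,0,0.002],"spin": 0},{"grip": 1,"slide": [0,0,0],"spin": 0},{"grip": 1,"slide": [0,0,0],"spin": 0}])

```text
time: 17.88
tool_pos: [0.5068, -0.246, 0.0582]
ee_rot: [-3.142, 0.001, -0.066]
wrist_force: [2.2, -0.3, -4.6]
width: 0.0499
finger_force: 30.0
```

```bash
python3 -c "
from h import *
avg(3)"
```

```text
t 18.02 mean [ 5.0681e+02 -2.4595e+02  5.8180e+01  8.8000e-01  3.9000e-01 -3.9500e+00
  1.0000e-01 -2.9000e-01 -2.0000e-02] sd [0.01 0.01 0.   0.16 0.64 0.3  0.03 0.03 0.03]
```

Post is in the hole. Going down to where the bush is met.

arm_command(plan=[{"grip": 1,"slide": [0.001,0,0.002],"spin": 0},{"grip": 1,"slide": [0,0,0.002],"spin": 0},{"grip": 1,"slide": [0,0,0.002],"spin": 0},{"grip": 1,"slide": [0,0,0.002],"spin": 0},{"grip": 1,"slide": [0,0,0],"spin": 0},{"grip": 1,"slide": [0,0,0],"spin": 0}])

```text
time: 18.77
tool_pos: [0.5076, -0.2461, 0.0545]
ee_rot: [3.141, -0.0, -0.066]
wrist_force: [-0.3, -0.1, -4.3]
width: 0.0496
finger_force: 30.0
```

```bash
python3 -c "
from h import *
avg(3)"
```

```text
t 18.93 mean [ 5.0764e+02 -2.4608e+02  5.4550e+01  2.9000e-01  1.4000e-01 -4.5400e+00
  1.0000e-02  3.0000e-02 -0.0000e+00] sd [0.01 0.01 0.01 0.65 0.5  0.4  0.03 0.   0.02]
```

arm_command(plan=[{"grip": 1,"slide": [0,0,0.002],"spin": 0},{"grip": 1,"slide": [0,0,0.002],"spin": 0},{"grip": 1,"slide": [0,0,0],"spin": 0}])

```text
time: 19.3
tool_pos: [0.5075, -0.246, 0.0523]
ee_rot: [-3.141, 0.0, -0.066]
wrist_force: [-0.2, 0.1, -4.2]
width: 0.0497
finger_force: 30.0
```

arm_command(plan=[{"grip": 1,"slide": [0,0,0.002],"spin": 0},{"grip": 1,"slide": [0,0,0],"spin": 0}])

```text
time: 19.55
tool_pos: [0.5077, -0.2461, 0.052]
ee_rot: [3.141, -0.0, -0.066]
wrist_force: [-0.0, 1.0, -2.3]
width: 0.0496
finger_force: 30.0
```

arm_command(plan=[{"grip": 1,"slide": [0,0,0.001],"spin": 0},{"grip": 1,"slide": [0,0,0],"spin": 0}])

```text
time: 19.8
tool_pos: [0.5078, -0.2462, 0.0518]
ee_rot: [3.141, -0.001, -0.066]
wrist_force: [-1.9, 1.3, 2.4]
width: 0.05
finger_force: 30.0
```

arm_command(plan=[{"grip": 1,"slide": [0,0,0.001],"spin": 0},{"grip": 1,"slide": [0,0,0.001],"spin": 0},{"grip": 1,"slide": [0,0,0],"spin": 0}])

```text
time: 20.18
tool_pos: [0.5078, -0.2464, 0.051]
ee_rot: [3.141, -0.001, -0.066]
wrist_force: [-2.7, 1.5, 5.1]
width: 0.0495
finger_force: 30.0
```

arm_command(plan=[{"grip": 1,"slide": [0,0,0.001],"spin": 0},{"grip": 1,"slide": [0,0,0],"spin": 0}])

```text
time: 20.42
tool_pos: [0.5078, -0.2464, 0.0509]
ee_rot: [3.141, -0.001, -0.066]
wrist_force: [-4.4, 0.9, 7.0]
width: 0.0498
finger_force: 30.0
```

arm_command(plan=[{"grip": 1,"slide": [0,0,0.001],"spin": 0},{"grip": 1,"slide": [0,0,0],"spin": 0}])

```text
time: 20.68
tool_pos: [0.5078, -0.2465, 0.0507]
ee_rot: [3.14, -0.001, -0.066]
wrist_force: [-5.1, 1.8, 8.7]
width: 0.0498
finger_force: 30.0
```

arm_command(plan=[{"grip": 1,"slide": [-0.001,0,0.001],"spin": 0},{"grip": 1,"slide": [0,0,0.001],"spin": 0},{"grip": 1,"slide": [0,0,0],"spin": 0}])

```text
time: 21.05
tool_pos: [0.5077, -0.2465, 0.0495]
ee_rot: [3.14, -0.002, -0.066]
wrist_force: [-3.3, 1.3, 6.5]
width: 0.0503
finger_force: 30.0
```

arm_command(plan=[{"grip": 1,"slide": [0,0,0.001],"spin": 0},{"grip": 1,"slide": [0,0,0.001],"spin": 0},{"grip": 1,"slide": [0,0,0],"spin": 0}])

```text
time: 21.42
tool_pos: [0.5078, -0.2465, 0.0493]
ee_rot: [3.14, -0.002, -0.066]
wrist_force: [-5.0, 1.2, 9.8]
width: 0.0499
finger_force: 30.0
```

arm_command(plan=[{"grip": 1,"slide": [0,0,0.001],"spin": 0},{"grip": 1,"slide": [0,0,0.001],"spin": 0},{"grip": 1,"slide": [0,0,0],"spin": 0}])

```text
time: 21.8
tool_pos: [0.5078, -0.2465, 0.0473]
ee_rot: [3.14, -0.002, -0.066]
wrist_force: [-1.6, 0.9, 3.5]
width: 0.0498
finger_force: 30.0
```

arm_command(plan=[{"grip": 1,"slide": [0,0,0.001],"spin": 0},{"grip": 1,"slide": [0,0,0.001],"spin": 0},{"grip": 1,"slide": [0,0,0.001],"spin": 0},{"grip": 1,"slide": [0,0,0],"spin": 0}])

```text
time: 22.3
tool_pos: [0.5069, -0.2456, 0.0434]
ee_rot: [-3.141, 0.001, -0.066]
wrist_force: [-0.3, -0.1, -3.8]
width: 0.0499
finger_force: 30.0
```

arm_command(plan=[{"grip": 1,"slide": [0,0,0.001],"spin": 0},{"grip": 1,"slide": [0,0,0.001],"spin": 0},{"grip": 1,"slide": [0,0,0.001],"spin": 0},{"grip": 1,"slide": [0,0,0],"spin": 0}])

```text
time: 22.8
tool_pos: [0.507, -0.246, 0.0429]
ee_rot: [3.141, 0.0, -0.066]
wrist_force: [0.1, 0.1, -4.3]
width: 0.0498
finger_force: 30.0
```

arm_command(plan=[{"grip": 1,"slide": [0,0,0.001],"spin": 0},{"grip": 1,"slide": [0,0,0.001],"spin": 0},{"grip": 1,"slide": [0,0,0.001],"spin": 0},{"grip": 1,"slide": [0,0,0],"spin": 0}])

```text
time: 23.3
tool_pos: [0.507, -0.2461, 0.0414]
ee_rot: [3.141, 0.0, -0.066]
wrist_force: [-0.7, -0.1, -3.5]
width: 0.0496
finger_force: 30.0
```

Bush is loose. The last stretch to the plate:

arm_command(plan=[{"grip": 1,"slide": [0,0,0.001],"spin": 0},{"grip": 1,"slide": [0,0,0.001],"spin": 0},{"grip": 1,"slide": [0,0,0],"spin": 0}])

```text
time: 23.68
tool_pos: [0.5071, -0.246, 0.0404]
ee_rot: [3.142, 0.0, -0.066]
wrist_force: [-0.4, 0.2, -3.4]
width: 0.05
finger_force: 30.0
```

arm_command(plan=[{"grip": 1,"slide": [0,0,0.001],"spin": 0},{"grip": 1,"slide": [0,0,0],"spin": 0},{"grip": 1,"slide": [0,0,0],"spin": 0}])

```text
time: 24.05
tool_pos: [0.5071, -0.2461, 0.0401]
ee_rot: [3.141, -0.0, -0.066]
wrist_force: [-1.2, -0.2, -2.7]
width: 0.0501
finger_force: 30.0
```

arm_command(plan=[{"grip": 1,"slide": [0,0,0.001],"spin": 0},{"grip": 1,"slide": [0,0,0],"spin": 0},{"grip": 1,"slide": [0,0,0],"spin": 0}])

```text
time: 24.42
tool_pos: [0.5072, -0.2461, 0.0401]
ee_rot: [3.141, -0.0, -0.066]
wrist_force: [-2.4, 0.2, 2.0]
width: 0.0497
finger_force: 30.0
```

Seated. Release, rise, and close on the bush.

arm_command(plan=[{"grip": 1,"slide": [0,0,-0.001],"spin": 0},{"grip": -1,"slide": [0,0,0],"spin": 0},{"grip": -1,"slide": [0,0,0],"spin": 0},{"grip": -1,"slide": [0,0,0],"spin": 0},{"grip": -1,"slide": [0,0,0],"spin": 0},{"grip": -1,"slide": [0,0,-0.04],"spin": 0},{"grip": -1,"slide": [0.002,0,-0.04],"spin": 0},{"grip": -1,"slide": [0,0,0],"spin": 0},{"grip": -1,"slide": [0,0,0],"spin": 0}])

```text
time: 25.55
tool_pos: [0.5078, -0.2458, 0.0792]
ee_rot: [-3.141, 0.001, -0.066]
wrist_force: [0.1, 0.3, -0.6]
width: 0.094
finger_force: 0.0
```

```bash
python3 - <<'E'
from h import *
go(.508,-.246,.0725,-.066)
a=snapshot('scene')[210:285,220:320].repeat(4,0).repeat(4,1); b=snapshot('top')[205:280,257:357].repeat(4,0).repeat(4,1)
save('c3',np.hstack([a,b]))
E
```

```text
t 25.55 pos [ 0.5078 -0.2458  0.0792] rpy [-3.1412e+00  9.0000e-04 -6.6100e-02] F [ 0.15  0.31 -0.58] w 0.094 | slide [0.0005 0.0003 0.0135] spin -0.002
```

View pics/c3.png

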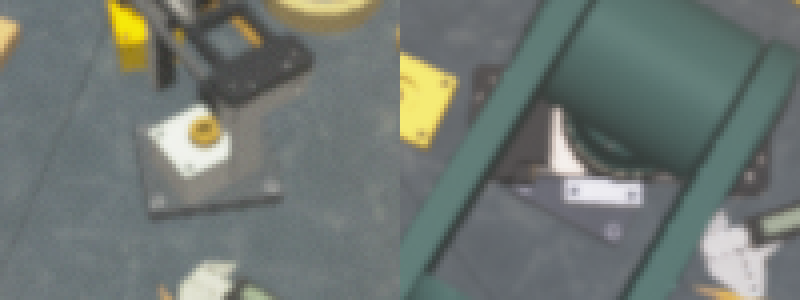

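The scene half shows the block flat on the stand with the brass bush standing proud at crop (205,130), between the fingers. I'll lower and grip it.

arm_command(plan=[{"grip": -1,"slide": [0,0,0.0065],"spin": 0},{"grip": -1,"slide": [0,0,0.0065],"spin": 0},{"grip": -1,"slide": [0,0,0],"spin": 0},{"grip": 1,"slide": [0,0,0],"spin": 0},{"grip": 1,"slide": [0,0,0],"spin": 0},{"grip": 1,"slide": [0,0,0],"spin": 0},{"grip": 1,"slide": [0,0,0],"spin": 0},{"grip": 1,"slide": [0,0,0],"spin": 0},{"grip": 1,"slide": [0,0,0],"spin": 0},{"grip": 1,"slide": [0,0,0],"spin": 0}])

```text
time: 26.9
tool_pos: [0.5081, -0.2461, 0.0735]
ee_rot: [3.142, -0.0, -0.066]
wrist_force: [-0.5, 0.5, -0.8]
width: 0.0278
finger_force: 0.0
```

arm_command(plan=[{"grip": 1,"slide": [0,0,0.001],"spin": 0},{"grip": 1,"slide": [0,0,0],"spin": 0},{"grip": 1,"slide": [0,0,0],"spin": 0},{"grip": 1,"slide": [0,0,0],"spin": 0}])

```text
time: 27.4
tool_pos: [0.5082, -0.2462, 0.0733]
ee_rot: [3.141, -0.0, -0.066]
wrist_force: [-1.4, -0.0, 1.6]
width: 0.0231
finger_force: 30.0
```

arm_command(plan=[{"grip": 1,"slide": [0,0,-0.002],"spin": 0},{"grip": 1,"slide": [0,0,-0.004],"spin": 0},{"grip": 1,"slide": [0,0,-0.006],"spin": 0},{"grip": 1,"slide": [0,0,-0.01],"spin": 0},{"grip": 1,"slide": [0,0,-0.02],"spin": 0},{"grip": 1,"slide": [0,0,-0.03],"spin": 0},{"grip": 1,"slide": [0,0,-0.03],"spin": 0},{"grip": 1,"slide": [0,0,0],"spin": 0},{"grip": 1,"slide": [0,0,0],"spin": 0}])

```text
time: 28.52
tool_pos: [0.508, -0.246, 0.124]
ee_rot: [3.142, 0.0, -0.066]
wrist_force: [-0.5, 0.0, -0.1]
width: 0.0234
finger_force: 30.0
```

```bash
python3 - <<'E'
from h import *
go(.448,.243,.15,-.066)
a=snapshot('scene')[185:285,200:333].repeat(4,0).repeat(4,1)
save('c4',a)
E
```

```text
t 28.525 pos [ 0.508 -0.246  0.124] rpy [ 3.1415  0.     -0.0661] F [-0.51  0.01 -0.14] w 0.0234 | slide [-0.1845 -0.968  -0.0521] spin -0.002
```

View pics/c4.png

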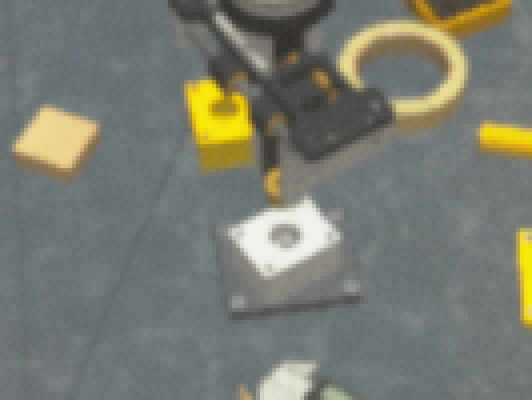

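The bush is out and held at crop (275,183); the block stays on the stand with its recess empty. On to the tray.

arm_command(plan=[{"grip": 1,"slide": [0,-0.05,-0.03],"spin": 0},{"grip": 1,"slide": [-0.023,-0.115,-0.02],"spin": 0},{"grip": 1,"slide": [-0.023,-0.115,0],"spin": 0},{"grip": 1,"slide": [-0.023,-0.115,0],"spin": 0},{"grip": 1,"slide": [-0.023,-0.115,0],"spin": 0},{"grip": 1,"slide": [-0.023,-0.115,0],"spin": 0},{"grip": 1,"slide": [-0.023,-0.115,0],"spin": 0},{"grip": 1,"slide": [-0.023,-0.115,0],"spin": 0},{"grip": 1,"slide": [-0.023,-0.11,0],"spin": 0},{"grip": 1,"slide": [0,0,0],"spin": 0}])

```text
time: 29.82
tool_pos: [0.4467, 0.2445, 0.148]
ee_rot: [3.142, 0.002, -0.06]
wrist_force: [-0.7, -0.9, -0.1]
width: 0.0227
finger_force: 30.0
```

```bash
python3 - <<'E'
from h import *
go(.449,.243,.045,-.066)
a=snapshot('scene')[125:225,110:243].repeat(4,0).repeat(4,1)
save('c5',a)
E
```

```text
t 29.825 pos [0.4467 0.2445 0.148 ] rpy [ 3.1415e+00  1.9000e-03 -5.9900e-02] F [-0.75 -0.94 -0.08] w 0.0227 | slide [0.0052 0.0028 0.206 ] spin 0.07
```

View pics/c5.png

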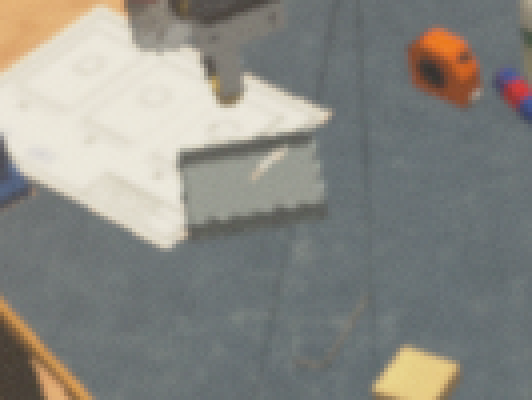

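The tray is open and empty at crop (255,185), with the bush held above it at (228,95). I'll lower and let go with a partial opening.

arm_command(plan=[{"grip": 1,"slide": [0.005,0.003,0.05],"spin": 0},{"grip": 1,"slide": [0,0,0.06],"spin": 0},{"grip": 1,"slide": [0,0,0.05],"spin": 0},{"grip": 1,"slide": [0,0,0.03],"spin": 0},{"grip": 1,"slide": [0,0,0.01],"spin": 0},{"grip": 1,"slide": [0,0,0],"spin": 0},{"grip": 1,"slide": [0,0,0],"spin": 0},{"grip": 1,"slide": [0,0,0],"spin": 0}])

```text
time: 30.88
tool_pos: [0.4512, 0.2401, 0.0499]
ee_rot: [-3.141, -0.002, -0.066]
wrist_force: [0.4, 0.0, -1.2]
width: 0.0227
finger_force: 30.0
```

arm_command(plan=[{"grip": 1,"slide": [0,0,0.007],"spin": 0},{"grip": 1,"slide": [0,0,0.005],"spin": 0},{"grip": 1,"slide": [0,0,0],"spin": 0},{"grip": 1,"slide": [0,0,0],"spin": 0}])

```text
time: 31.38
tool_pos: [0.4506, 0.2398, 0.0429]
ee_rot: [3.141, 0.0, -0.066]
wrist_force: [-0.1, 0.2, 0.8]
width: 0.0227
finger_force: 30.0
```

arm_command(plan=[{"grip": 0.15,"slide": [0,0,0],"spin": 0},{"grip": 0.15,"slide": [0,0,0],"spin": 0},{"grip": 0.15,"slide": [0,0,0],"spin": 0},{"grip": 0.15,"slide": [0,0,-0.02],"spin": 0},{"grip": 0.15,"slide": [0,0,-0.06],"spin": 0},{"grip": 0.15,"slide": [0,0,-0.1],"spin": 0},{"grip": 0.15,"slide": [-0.08,0.05,-0.06],"spin": 0},{"grip": 0.15,"slide": [-0.08,0.08,0],"spin": 0},{"grip": 0.15,"slide": [0,0.1,0],"spin": 0},{"grip": 0.15,"slide": [0,0,0],"spin": 0}])

```text
time: 32.62
tool_pos: [0.3631, 0.1284, 0.1641]
ee_rot: [-3.142, -0.003, -0.071]
wrist_force: [0.6, -0.1, -1.2]
width: 0.0398
finger_force: 0.0
```

```bash
python3 - <<'E'
from h import *
t=snapshot('top'); c=camera_info('top')
a=t[160:300,100:340].repeat(3,0).repeat(3,1); save('c6',a)
g=t[240:295,100:155].astype(int); v,u=np.nonzero(g[...,0]-g[...,2]>45); print(len(u),onz(c,u.mean()+100,v.mean()+240,.02))
E
```

```text
69 [0.45100427 0.2405377  0.02      ]
```

View pics/c6.png

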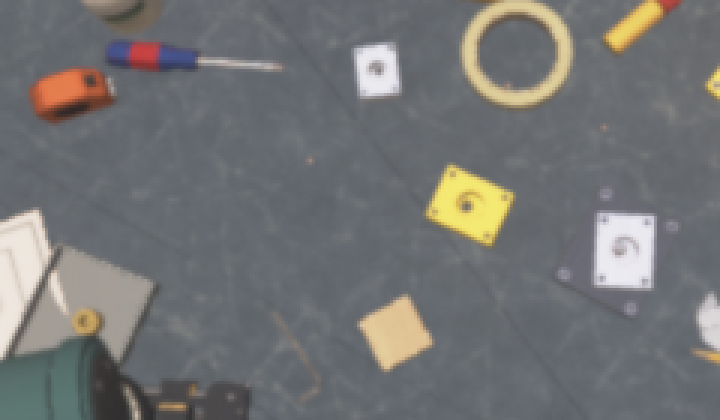

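The bush stands in the tray at crop (86,321), near the tray centre. The block is flat on the stand at (625,250), and nothing else has moved.

arm_command(plan=[{"grip": 0.15,"slide": [0,0,0],"spin": 0},{"grip": 0.15,"slide": [0,0,0],"spin": 0},{"grip": 0.15,"slide": [0,0,0],"spin": 0},{"grip": 0.15,"slide": [0,0,0],"spin": 0}])

```text
time: 33.17
tool_pos: [0.3632, 0.1308, 0.1628]
ee_rot: [3.141, 0.001, -0.065]
wrist_force: [-1.0, 0.2, 0.3]
width: 0.0397
finger_force: 0.0
```

```bash
python3 -c "
from h import *
print(ticket.close_job())"
```

```text
the job is handed in; nothing more can be done
None
```

The job is handed in at about 33 s on the robot's clock: the bush stands in the tray, the block is seated on the stand with the post in its hole, and the last picture shows the bystanders unmoved; no verdict came back.

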